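# Lift the largest balance weight with the weight tongs and hold it over the pan

### The job

Pick up the steel weight tongs by their two grip plates, close their jaws on the stem of the largest of the three knobbed weights in the wooden block, lift it out, and carry it to the balance. Finish while still holding it in the tongs, upright and still, a few centimetres above the middle of the round pan: do not put it down or let go. Never touch a weight with the gripper itself, do not touch the balance with anything, and leave the other two weights standing in their recesses.

Things in the scene. Friction and masses are not known exactly. Their poses are not given: they have to be found in the camera images.
- tongs: Steel weight tongs lying on the bench, about 170 mm long: two arms hinged at the back (upright axis, x = -75 mm), an upright grey grip plate on each arm, a shallow V jaw at each front end. Origin on the underside, midway between the plates and near the centre of mass; x points to the jaws, y across, z up. 0.07 kg. The +y arm is fixed to this body; the -y arm turns.
- tongs_plates (a point): Middle between the grip plates, 18 mm above the tongs' underside. Plates: 30 mm long in x, 36 mm high, from the bench up; outer faces 40 mm apart when open, 25 to 26 mm when shut on a weight's stem. A spring opens them (3 N open, 6 N shut), so squeezed lightly to 36 to 38 mm the tongs are carried with open jaws; squeeze on with 20 to 60 N to hold a weight.
- tongs_arm (a joint): Closing angle of the tongs: 0 fully open (stop), about 0.2 rad shut on a 12 mm stem, 0.235 at the shut stop. Easing the squeeze reopens the jaws.
- tongs_jaw (a point): Middle between the open jaws, 65 mm ahead (x) of the tongs' origin, 7 mm above the underside. Jaws: 24 mm long in x, 14 mm high; open, 34 mm apart at the edges and 40 mm in the V, about 60 mm wide outside. They move about 1.9 times as far as the plates. Squeezed equally from both sides, they close on the middle line of the plates.
- weight_large: The largest knobbed steel weight, 48 mm high: base 32 mm across and 20 mm high, then a stem 12 mm across and 24 mm high, then a cap 16 mm across and 4 mm high. Origin at the centre of its underside, z up. About 0.12 kg.
- weight_medium: The middle weight, 40 mm high: base 26 mm across and 16 mm high, stem 12 mm across and 20 mm high, cap 16 mm across, 4 mm high. Origin at the centre of its underside. About 0.06 kg.
- weight_small: The smallest weight, 32 mm high: base 20 mm across and 12 mm high, stem 12 mm across and 16 mm high, cap 16 mm across, 4 mm high. Origin at the centre of its underside. About 0.03 kg.
- weight_block: Fixed wooden block 80 x 210 x 12 mm; three equal round recesses, 37 mm across and 3 mm deep, 66 mm apart in a row along its y axis (y = -66, 0, +66 mm), a weight in each in any order, standing 9 mm above the bench. Origin at the centre of its underside; x points across the row, away from the robot. A stiff black cable loop stands on the bench to its right (-y side): keep clear of it.
- balance: Fixed white precision balance, body 190 x 160 mm and about 52 mm high with a dark display on its front strip (towards the robot, its -x side). Origin at the centre of its underside.
- balance_pan (a point): Centre of the top of the balance's round steel pan, 90 mm across; it lies 60 mm above the bench, 20 mm behind the balance's middle.
Things that resemble listed ones, but are neither listed nor needed, are in the scene too. What is shaped like the weight_large but blue or red is not meant.

How it is judged (in metres and radians):
On the way, in this order (a step that is already met when the one before it is completed fails the run):
1. the tongs are gripped by the fingers and lifted off the bench (contact force between the fingers and tongs above 1 N and height (world z) of tongs above 0.012 m), for 0.1 s.
2. the largest weight is held in the tongs' jaws, lifted clear of the block (contact force between tongs and weight_large above 0.3 N and contact force between weight_block and weight_large below 0.05 N and height (world z) of weight_large above 0.03 m), for 0.2 s.
At the end, for the whole second after the job is handed in: The fingers grip the tongs and the tongs alone carry the largest weight, still and within about 20 degrees of upright, its centre within 30 mm of the pan's centre seen from above and its underside 12 to 110 mm above the pan; the other two weights stand in their recesses (contact force between the fingers and tongs above 1 N and contact force between tongs and weight_large above 0.3 N and contact force between each of balance, weight_block and weight_large below 0.05 N and horizontal distance between weight_large and balance_pan below 0.03 m and z of weight_large in the frame of balance_pan between 0.012 and 0.11 m and angle between weight_large's own z axis and vertical below 0.35 rad and linear speed of weight_large below 0.03 m/s and height (world z) of each of weight_small, weight_medium below 0.013 m and angle between each of weight_small, weight_medium's own z axis and vertical below 0.2 rad and distance of each of weight_small, weight_medium from where it was at the start of the episode below 0.02 m); the arm keeps its last pose, push and grip.
It fails at once if the gripper or arm touches a weight (contact force between any of the fingers, the arm and weight_small above 0.3 N or contact force between any of the fingers, the arm and weight_medium above 0.3 N or contact force between any of the fingers, the arm and weight_large above 0.3 N).
It fails at once if the balance is touched (contact force between anything else and balance above 1 N).
It fails at once if one of the other two weights is knocked over or out of its recess (angle between any of weight_small, weight_medium's own z axis and vertical above 0.4 rad or distance of any of weight_small, weight_medium from where it was at the start of the episode above 0.025 m).
It also fails if it takes over 45 s, if anything falls off the work surface, if the arm or the gripper's body presses on something with over 40 N, if the wrist force passes 120 N, or if a joint passes its speed limit or range.

### The arm

A 6-joint arm with a two-finger parallel gripper is mounted at the origin on a cart in front of the work surface, level with it; the furniture and walls round the work are solid. World frame = base frame: x ahead of the robot, y to its left, z up, the work surface at z = 0. Lengths are in mm, angles in rad, forces in N, time in s.
With the tool pointing down it reaches from about 225 to 725 mm from the base axis. Payload 3.1 kg.
Tool frame: the origin (TCP) lies midway between the tips of the shut fingers; the grasp point (between the pads) lies 19 mm behind it; z points along the fingers, y is the direction in which the jaws open and shut (so a half turn about z gives the same grasp; the last joint's range is limited). The gripper opens to 85 mm and grips with 20 to 120 N. Pads are 22 mm wide; open, the fingers measure 114 mm over their backs; the gripper's body (76 mm by 85 mm) begins 54 mm behind the grasp point. The pads swing forward as they close: fully open they stand 13 mm farther back than shut.
Start: joints at [-1.314, 0.048, 0.099, 1.622, 0, 1.443], TCP at [197.056, -486.607, 231.312] pointing down, gripper open.
Joint ranges: [-2.91, 2.91], [-0.99, 1.94], [-1.21, 1.42], [-2.12, 2.29], [-1.49, 1.47], [-3.14, 3.14]. Speed limits (rad/s): [2.79, 2.79, 3.14, 3.14, 3.14, 3.14].

### API

Orientations are given as a unit quaternion [x, y, z, w].
In Python, from workcell import r gives the robot as it stands.
- The arm moves only by the tool send_rows, never from a script. Its argument "motion" is a list of rows, each an object of numbers: "tx", "ty", "tz": the shift along the tool's x, y, z in cm; "ax", "ay", "az": the turn, a rotation vector about the tool's x, y, z in degrees; "jaw": the closure in counts, from 0 (fully open) to 255 (shut). A call has exactly 8 rows; each row is the pose to reach, as a shift and turn from the pose commanded when the call began, along the tool's axes at that moment; what a row does not reach only later rows make up. A row lasts 1/8 s, in which the tool goes at most 62.5 mm and 10.7 degrees, less where a joint would pass 70% of its speed; a pose out of reach is approached as far as the arm can. A call with a gripper value outside its range is refused whole. The fingers move at their own pace and stop on an object; "squeeze" is the grip in N (left out, the last holds). Time passes only in rows, so rows that repeat a pose let the fingers close, or fill a call up. It gives the time, the measured TCP pose, the force and the opening at its end, in the units of the state.
- r.get_obs(): the state, without advancing time (a new reading comes with each control period).
- r.read_camera(name): name is "side" or "top" or "wrist"; returns a dict with "pixels" (400x640x3 uint8, blue, green, red), "camera_matrix" (3x3 intrinsics, pixels), "k1" (the pictures are not rectified: a ray, as slopes to the right and down, at radius r is drawn at 1 + k1 r^2 times it, then the intrinsics apply), "eye" and "attitude" of the camera in the world. Camera axes: x right, y up, looking along -z (the intrinsics and any distortion apply to the point x, -y, -z); pixel columns grow to the right and rows downward; lengths in mm; the calibration is good to about 2 mm. A picture is of the moment at which its call begins. There is no depth.
- r.job_done(): hands the job in, once; it reports no verdict.
The state is a dict: "time": time; "joints": joint angles; "joint_velocities": joint speeds; "effort": joint torques, N m; "eef_pos": TCP position; "tool_rot": TCP orientation; "force": force on the tool from outside, world axes, zero at the start; "wrist_torque": the same for the moment, N m; "grip_width": finger opening in mm.
Only numpy, scipy, OpenCV 4.12 (cv2) and the standard library are available. Lean on these libraries where they do the work, as an engineer would, in place of code of your own. Each camera call takes 0.05 s, during which the arm holds its last target. There are 200 camera calls.

## Working session

There is one attempt and no reset: what is moved stays moved. The work goes in short steps, Python scripts to look and compute and a tool call to move; the robot and the scene stay as the last step left them, time stands still between calls to the robot, and variables do not carry over. Pictures are saved under pics/ and viewed, about 8 in all and at most 12, crops included, and the job is handed in when it is done.

Besides the shell and the picture viewer there is one more tool, called by a JSON object that holds its "api" and its "payload", one argument or row to a line. send_rows: Moves the arm, as the interface text tells. Its arguments: {"type":"object","properties":{"motion":{"type":"array","items":{"type":"object","properties":{"tx":{"type":"number"},"ty":{"type":"number"},"tz":{"type":"number"},"ax":{"type":"number"},"ay":{"type":"number"},"az":{"type":"number"},"jaw":{"type":"number"}}}},"squeeze":{"type":"number"}},"required":["motion"]}

```bash
mkdir -p pics; cat > h.py <<'E'
import numpy as np, cv2, pickle
from scipy.spatial.transform import Rotation as R
from workcell import r
def shot(n,f):
    c=r.read_camera(n); cv2.imwrite('pics/'+f,np.asarray(c['pixels'],dtype=np.uint8)); pickle.dump(c,open('pics/'+f+'.pkl','wb')); return c
def load(f): return pickle.load(open('pics/'+f+'.pkl','rb'))
def rot(c):
    a=np.asarray(c['attitude'],float)
    return a if a.shape==(3,3) else R.from_quat(a).as_matrix()
def ray(c,uv):
    K=np.asarray(c['camera_matrix'],float)
    p=cv2.undistortPoints(np.array([[uv]],float),K,np.array([c['k1'],0,0,0],float)).ravel()
    return rot(c)@np.array([p[0],-p[1],-1])
def onz(c,uv,z):
    d=ray(c,uv); e=np.asarray(c['eye'],float); return e+d*(z-e[2])/d[2]
def tri(c1,u1,c2,u2):
    e1,e2=np.asarray(c1['eye'],float),np.asarray(c2['eye'],float); d1,d2=ray(c1,u1),ray(c2,u2)
    s=np.linalg.lstsq(np.c_[d1,-d2],e2-e1,rcond=None)[0]; a,b=e1+s[0]*d1,e2+s[1]*d2
    return (a+b)/2,np.linalg.norm(a-b)
def proj(c,P):
    q=rot(c).T@(np.asarray(P,float)-np.asarray(c['eye'],float)); x=np.array([q[0]/-q[2],-q[1]/-q[2]])
    x=x*(1+c['k1']*(x@x)); K=np.asarray(c['camera_matrix']); return K[:2,:2]@x+K[:2,2]
E
python3 - <<'E'
from h import *
o=r.get_obs(); print(o)
for n in ('top','side'):
    c=shot(n,n+'0.png'); print(n,c['eye'],c['attitude'],c['camera_matrix'],c['k1'])
E
```

```text
{'time': 0.0, 'joints': array([-1.31381554e+00,  4.87583534e-02,  9.75829395e-02,  1.62201465e+00,
       -1.58370251e-05,  1.44299825e+00]), 'joint_velocities': array([-0.00042969,  0.00091823, -0.00196761, -0.00094757,  0.00015097,
       -0.00168853]), 'effort': array([ 1.93376018e-04, -3.38781452e+01,  3.20015287e+01,  2.03767716e-02,
       -1.47282617e-04,  5.68134851e-06]), 'eef_pos': array([ 196.88612155, -486.01242922,  230.10575777]), 'tool_rot': array([ 9.81549462e-01,  1.91204659e-01, -8.51554850e-05, -1.19385965e-03]), 'force': array([ 0.4457792 , -0.11891345, -0.26418383]), 'wrist_torque': array([ 0.05150617, -0.00121168, -0.01565432]), 'grip_width': 86.09926360149709}
top [ 345.59298634  195.66830561 1210.20359076] [-0.05031986  0.06126181  0.70826948 -0.70147647] [[504.93392494   0.         318.29682248]
 [  0.         504.93392494 199.84098042]
 [  0.           0.           1.        ]] -0.15126690273827345
side [1133.53267013  232.8769213   769.06252973] [0.22316004 0.25457291 0.69810472 0.63090573] [[451.595598     0.         318.39618257]
 [  0.         451.595598   200.26336935]
 [  0.           0.           1.        ]] -0.08816719108130468
```

View pics/top0.png

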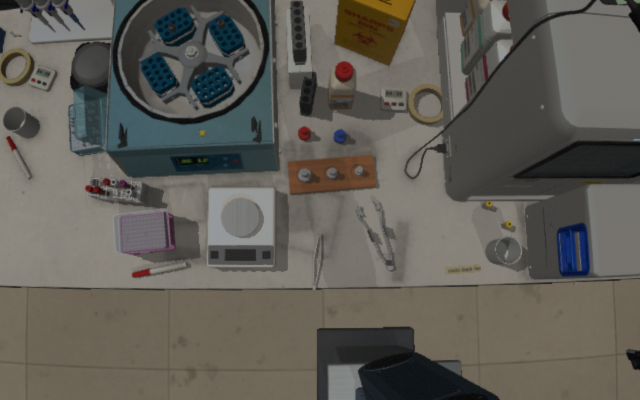

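View pics/side0.png

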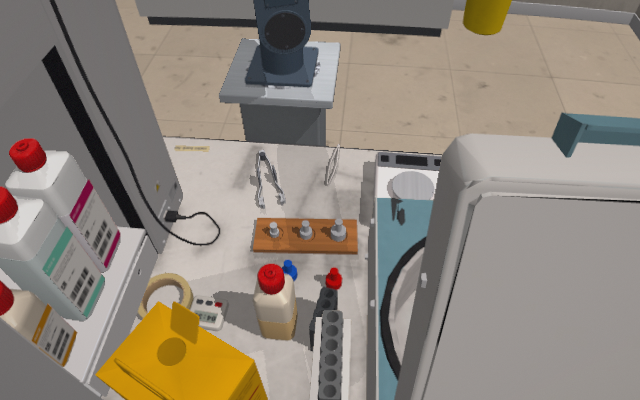

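The top view shows the tongs with jaws at about (370,208) and hinge at (392,268), the weights at (306,175), (332,174) and (360,171), and the pan at (242,217). The side view puts the largest weight at its right (338,230). I'll enlarge the relevant area next.

```bash
python3 - <<'E'
from h import *
t,s=load('top0.png'),load('side0.png')
a=cv2.resize(t['pixels'][140:290,195:405],None,fx=3.8,fy=3.8,interpolation=cv2.INTER_CUBIC); cv2.imwrite('pics/cropt.png',a)
b=cv2.resize(s['pixels'][140:260,230:380],None,fx=5,fy=5,interpolation=cv2.INTER_CUBIC); cv2.imwrite('pics/crops.png',b)
for n,u,z in [('wA',(306,175),40),('wB',(332,174),40),('wC',(360,171),40),('pan',(242,217),60),('j1',(362,212),10),('j2',(379,203),10),('hinge',(392,268),10)]: print(n,onz(t,u,z).round(1))
for n,u,v in [('A',(306,174),(338,223)),('B',(332,173),(306,226)),('C',(360,170),(273,227))]:print(n,tri(t,u,s,v))
E
```

```text
wA [591.7 204.9  40. ]
wB [593.6 143.4  40. ]
wC [600.4  76.7  40. ]
pan [490.3 352.6  60. ]
j1 [506.2  71.2  10. ]
j2 [527.7  29.5  10. ]
hinge [371.3   2.7  10. ]
A (array([593.1779619 , 206.73469028,  43.937075  ]), np.float64(3.685151005860722))
B (array([597.77527847, 143.6174249 ,  31.61578986]), np.float64(1.3400410332730992))
C (array([605.10773503,  76.53136474,  29.21203251]), np.float64(2.02589580526271))
```

View pics/cropt.png

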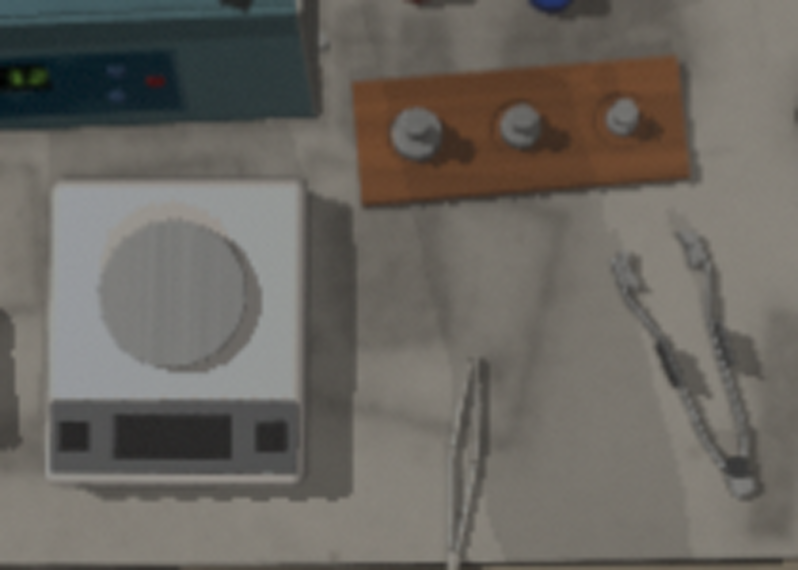

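View pics/crops.png

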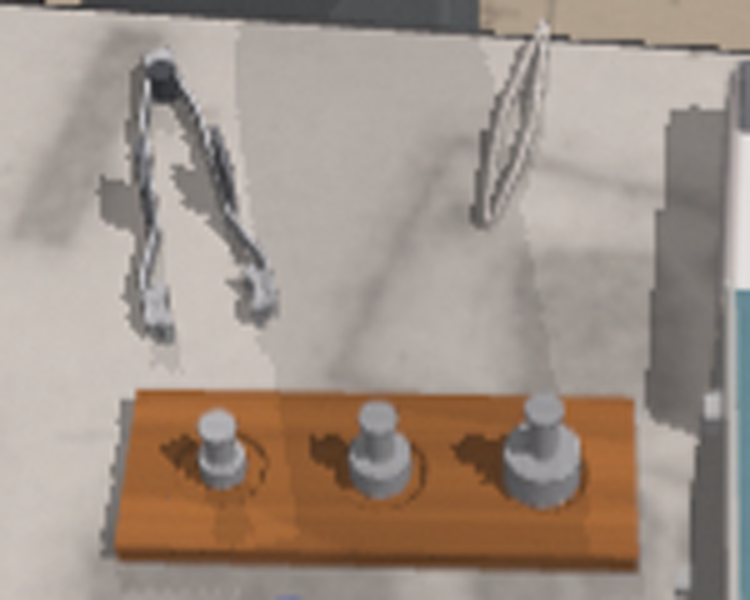

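The crops confirm the large weight is the left one in the top view. In crop pixels the tongs show the hinge at (739,469), jaws at (625,268) and (692,247), and plates at about (668,362) and (718,330).

```bash
cat >> h.py <<'E'
def rel(P,yaw,o=None):
    "shift(cm)/turn(deg) in tool axes to reach TCP P pointing down, tool x at yaw deg"
    o=o or r.get_obs(); T=R.from_quat(o['tool_rot']); y=np.deg2rad(yaw)
    G=R.from_matrix(np.array([[np.cos(y),np.sin(y),0],[np.sin(y),-np.cos(y),0],[0,0,-1]]))
    return (T.inv().apply(np.array(P)-o['eef_pos'])/10).round(2),np.rad2deg((T.inv()*G).as_rotvec()).round(2)
def toolyaw(o): x=R.from_quat(o['tool_rot']).as_matrix()[:,0]; return np.rad2deg(np.arctan2(x[1],x[0]))
E
python3 - <<'E'
from h import *
t=load('top0.png'); f=lambda x,y:(195+x/3.8,140+y/3.8)
h=onz(t,f(739,469),18); j1=onz(t,f(625,268),14); j2=onz(t,f(692,247),14); p1=onz(t,f(668,362),36);p2=onz(t,f(716,320),30)
m=(j1+j2)/2; d=m-h; print(h,j1,j2,np.linalg.norm(j1-j2),np.linalg.norm(d),np.rad2deg(np.arctan2(d[1],d[0])),'org',h+d*75/np.linalg.norm(d),p1,p2)
o=r.get_obs(); print(toolyaw(o))
print(rel([260,-20,231],22.05),rel([380,20,231],22))
E
```

```text
[381.96586746   9.6655803   18.        ] [509.29822446  77.65203399  14.        ] [522.30649316  34.78792403  14.        ] 44.79449717871667 141.75866272644475 19.179991653567793 org [452.77449854  34.29603205  15.88372721] [447.65992649  54.58614314  36.        ] [473.97359397  23.23200666  30.        ]
22.04409098722426
(array([ 2.334e+01, -4.083e+01,  2.000e-02]), array([-0.12, -0.02, -0.01])) (array([ 3.596e+01, -4.004e+01,  2.000e-02]), array([-0.12, -0.02,  0.04]))
```

{"api": "send_rows", "payload": {
  "motion": [
    {"tx":2.9,"ty":-5.1,"az":-10},
    {"tx":5.8,"ty":-10.2,"az":-20},
    {"tx":8.7,"ty":-15.3,"az":-30},
    {"tx":11.6,"ty":-20.4,"az":-40},
    {"tx":14.5,"ty":-25.5,"az":-50},
    {"tx":17.4,"ty":-30.6,"az":-60},
    {"tx":20.4,"ty":-35.7,"az":-70},
    {"tx":23.3,"ty":-40.8,"az":-80}
  ]
}}

```text
$.motion[0]: bad value
```

```bash
python3 - <<'E'
from h import *
o=r.get_obs(); print(o['eef_pos'],toolyaw(o),o['joints'])
print(rel([400,20,200],toolyaw(o)+80),rel([400,20,200],198.5))
E
```

```text
[ 196.92103338 -486.08292312  230.24466173] 22.04409098722426 [-1.31381275e+00  4.86758321e-02  9.77744550e-02  1.62200426e+00
  2.98213196e-05  1.44303760e+00]
(array([ 37.82, -39.28,   3.12]), array([ -0.09,  -0.1 , -80.  ])) (array([ 37.82, -39.28,   3.12]), array([ 2.0000e-02, -1.9000e-01, -1.7646e+02]))
```

{"api": "send_rows", "payload": {
  "motion": [
    {"tx":2.9,"ty":-5.1,"tz":0,"ax":0,"ay":0,"az":-10,"jaw":0},
    {"tx":5.8,"ty":-10.2,"tz":0,"ax":0,"ay":0,"az":-20,"jaw":0},
    {"tx":8.7,"ty":-15.3,"tz":0,"ax":0,"ay":0,"az":-30,"jaw":0},
    {"tx":11.6,"ty":-20.4,"tz":0,"ax":0,"ay":0,"az":-40,"jaw":0},
    {"tx":14.5,"ty":-25.5,"tz":0,"ax":0,"ay":0,"az":-50,"jaw":0},
    {"tx":17.4,"ty":-30.6,"tz":0,"ax":0,"ay":0,"az":-60,"jaw":0},
    {"tx":20.4,"ty":-35.7,"tz":0,"ax":0,"ay":0,"az":-70,"jaw":0},
    {"tx":23.3,"ty":-40.8,"tz":0,"ax":0,"ay":0,"az":-80,"jaw":0}
  ],
  "squeeze": 20
}}

```text
time: 1.1
eef_pos: [259.7, -19.3, 231.0]
tool_rot: [0.627, 0.779, 0.0, 0.001]
force: [1.0, 0.3, 0.1]
grip_width: 85.7
```

```bash
python3 - <<'E'
from h import *
o=r.get_obs(); print(o['eef_pos'],toolyaw(o),o['joints'])
print(rel([430,27,200],198.5))
E
```

```text
[259.69286408 -19.3486787  231.01005816] 102.28520442874061 [-3.34533977e-01 -6.55626898e-01 -4.43636843e-01  1.78158978e+00
  2.81157076e-04  1.02184503e+00]
(array([ 0.91, 17.62,  3.12]), array([ 3.000e-02,  7.000e-02, -9.621e+01]))
```

{"api": "send_rows", "payload": {
  "motion": [
    {"tx":0.1,"ty":2.2,"tz":0.4,"ax":0,"ay":0,"az":-10.6,"jaw":0},
    {"tx":0.2,"ty":4.4,"tz":0.8,"ax":0,"ay":0,"az":-21.2,"jaw":0},
    {"tx":0.3,"ty":6.6,"tz":1.2,"ax":0,"ay":0,"az":-31.8,"jaw":0},
    {"tx":0.4,"ty":8.8,"tz":1.6,"ax":0,"ay":0,"az":-42.4,"jaw":0},
    {"tx":0.5,"ty":11.0,"tz":2.0,"ax":0,"ay":0,"az":-53,"jaw":0},
    {"tx":0.7,"ty":13.2,"tz":2.4,"ax":0,"ay":0,"az":-63.6,"jaw":0},
    {"tx":0.8,"ty":15.4,"tz":2.8,"ax":0,"ay":0,"az":-74.2,"jaw":0},
    {"tx":0.9,"ty":17.6,"tz":3.1,"ax":0,"ay":0,"az":-84.8,"jaw":0}
  ]
}}

```text
time: 2.1
eef_pos: [430.3, 24.9, 199.5]
tool_rot: [-0.063, 0.998, 0.0, -0.001]
force: [0.0, 0.1, 0.0]
grip_width: 85.1
```

```bash
python3 - <<'E'
from h import *
o=r.get_obs(); print(o['eef_pos'],toolyaw(o),o['joints'])
c=shot('wrist','w1.png'); print(c['eye'],proj(c,[452.8,34.3,0]),proj(c,[381.9,9.7,18]),proj(c,[593,206,57]))
E
```

```text
[430.34997076  24.85862284 199.50887931] -172.79695400750865 [-9.81051802e-02 -2.00719918e-01 -1.98131403e-01  1.57472738e+00
 -2.86688460e-05 -2.23821852e-01]
[360.86068474  16.31433986 341.16451286] [323.80220031 193.79887076] [309.32010687 129.11252589] [462.28307719 347.89720748]
```

View pics/w1.png

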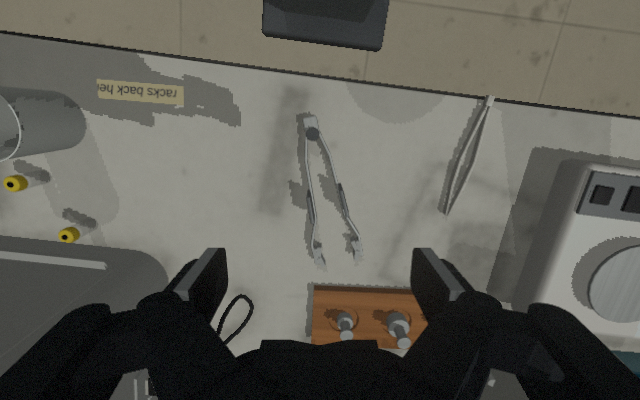

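The wrist view shows the tongs with the hinge at (312,133), jaws at about (320,255) and (355,247), and plates near (311,205) and (342,196). The small and medium weights appear below. A crop will refine this.

```bash
python3 - <<'E'
from h import *
c=load('w1.png')
cv2.imwrite('pics/w1c.png',cv2.resize(c['pixels'][105:275,270:390],None,fx=3.5,fy=3.5,interpolation=cv2.INTER_CUBIC))
E
```

```text
(no output)
```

View pics/w1c.png

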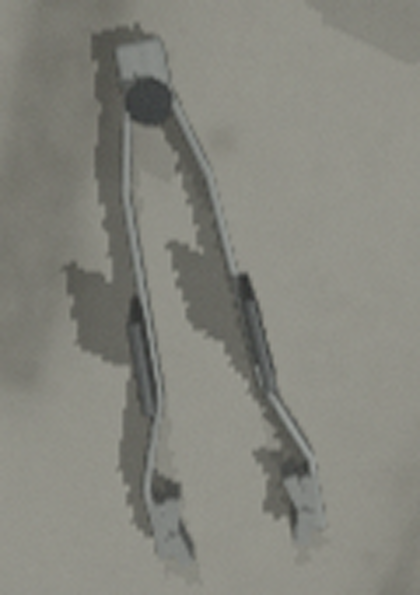

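```bash
python3 - <<'E'
from h import *
c=load('w1.png');t=load('top0.png'); f=lambda x,y:(195+x/3.8,140+y/3.8); g=lambda x,y:(270+x/3.5,105+y/3.5)
print(tri(c,g(148,102),t,f(738,467)))
h=onz(c,g(148,102),18)
L=[onz(c,g(*p),36) for p in [(136,300),(155,412),(243,278),(268,388)]]
J=[onz(c,g(*p),14) for p in [(170,525),(304,505)]]
print(h,*L,*J)
pm=sum(L)/4; jm=sum(J)/2
for m in (pm,jm):
    d=m-h; print(m,np.hypot(*d[:2]),np.rad2deg(np.arctan2(d[1],d[0])))
w=(L[0]+L[1]-L[2]-L[3])/2; print(np.linalg.norm(w),np.rad2deg(np.arctan2(w[1],w[0]))+90, np.linalg.norm(J[0]-J[1]))
E
```

```text
(array([383.44605755,  13.89257307,  43.63932056]), np.float64(2.189134447400393))
[386.52619369  13.31432981  18.        ] [441.7888935   16.85986575  36.        ] [475.57566283  26.61090399  36.        ] [431.33595132  46.82631361  36.        ] [463.7614817   59.09943989  36.        ] [522.83318826  37.18515391  14.        ] [510.06711251  80.12294762  14.        ]
[453.11549734  37.34913081  36.        ] 70.7941171257632 19.84658487397902
[516.45015038  58.65405077  14.        ] 137.60786612384058 19.237517072415653
33.15286479612445 19.62271510555334 44.795388364515055
```

```bash
python3 - <<'E'
from h import *
print(rel([453,37.3,60],199),rel([453,37.3,4],199))
E
```

```text
(array([-2.18,  0.92, 13.87]), array([  0.04,   0.03, -11.54])) (array([-2.18,  0.91, 19.47]), array([  0.04,   0.03, -11.54]))
```

{"api": "send_rows", "payload": {
  "motion": [
    {"tx":-0.5,"ty":0.2,"tz":3,"ax":0,"ay":0,"az":-3,"jaw":60},
    {"tx":-1.1,"ty":0.4,"tz":6,"ax":0,"ay":0,"az":-6,"jaw":60},
    {"tx":-1.6,"ty":0.7,"tz":9,"ax":0,"ay":0,"az":-9,"jaw":60},
    {"tx":-2.2,"ty":0.9,"tz":11,"ax":0,"ay":0,"az":-11.5,"jaw":60},
    {"tx":-2.2,"ty":0.9,"tz":12.5,"ax":0,"ay":0,"az":-11.5,"jaw":60},
    {"tx":-2.2,"ty":0.9,"tz":13.8,"ax":0,"ay":0,"az":-11.5,"jaw":60},
    {"tx":-2.2,"ty":0.9,"tz":13.8,"ax":0,"ay":0,"az":-11.5,"jaw":60},
    {"tx":-2.2,"ty":0.9,"tz":13.8,"ax":0,"ay":0,"az":-11.5,"jaw":60}
  ]
}}

```text
time: 3.15
eef_pos: [451.3, 36.0, 63.1]
tool_rot: [-0.159, 0.987, -0.0, 0.001]
force: [-0.2, 0.7, -0.5]
grip_width: 64.9
```

```bash
python3 - <<'E'
from h import *
o=r.get_obs(); print(o['eef_pos'],toolyaw(o),o['joints'],o['grip_width'])
c=shot('wrist','w2.png'); print(proj(c,[453,37.3,36]))
print(rel([453,37.3,4],199))
E
```

```text
[451.33427799  36.00261862  63.05753762] -161.67837984814392 [-6.86967076e-02 -1.11381380e-01 -3.92198826e-01  1.28873774e+00
 -4.76554790e-06 -3.88469034e-01] 64.9350531848748
[319.03515193 235.79419171]
(array([-0.16,  0.09,  5.93]), array([-0.04,  0.1 , -0.67]))
```

View pics/w2.png

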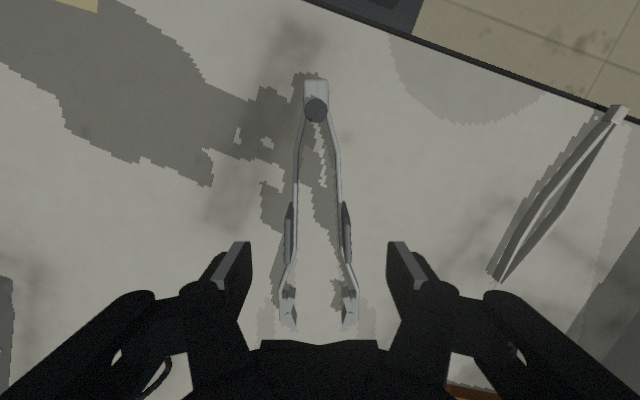

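Plates at (290,232) and (347,230), hinge at (316,110); they are centred between the fingers and aligned, as predicted. Descending.

{"api": "send_rows", "payload": {
  "motion": [
    {"tx":-0.1,"ty":0.1,"tz":1,"ax":0,"ay":0,"az":-0.7,"jaw":60},
    {"tx":-0.1,"ty":0.1,"tz":2,"ax":0,"ay":0,"az":-0.7,"jaw":60},
    {"tx":-0.1,"ty":0.1,"tz":3,"ax":0,"ay":0,"az":-0.7,"jaw":60},
    {"tx":-0.1,"ty":0.1,"tz":4,"ax":0,"ay":0,"az":-0.7,"jaw":60},
    {"tx":-0.1,"ty":0.1,"tz":5,"ax":0,"ay":0,"az":-0.7,"jaw":90},
    {"tx":-0.1,"ty":0.1,"tz":5.6,"ax":0,"ay":0,"az":-0.7,"jaw":110},
    {"tx":-0.1,"ty":0.1,"tz":5.6,"ax":0,"ay":0,"az":-0.7,"jaw":120},
    {"tx":-0.1,"ty":0.1,"tz":5.6,"ax":0,"ay":0,"az":-0.7,"jaw":120}
  ],
  "squeeze": 20
}}

```text
time: 4.2
eef_pos: [451.9, 37.3, 6.7]
tool_rot: [-0.165, 0.986, -0.0, 0.0]
force: [0.8, -0.3, 0.7]
grip_width: 44.9
```

{"api": "send_rows", "payload": {
  "motion": [
    {"tx":0,"ty":0,"tz":0.2,"ax":0,"ay":0,"az":0,"jaw":128},
    {"tx":0,"ty":0,"tz":0.2,"ax":0,"ay":0,"az":0,"jaw":134},
    {"tx":0,"ty":0,"tz":0.2,"ax":0,"ay":0,"az":0,"jaw":138},
    {"tx":0,"ty":0,"tz":0.2,"ax":0,"ay":0,"az":0,"jaw":142},
    {"tx":0,"ty":0,"tz":0.2,"ax":0,"ay":0,"az":0,"jaw":142},
    {"tx":0,"ty":0,"tz":0.2,"ax":0,"ay":0,"az":0,"jaw":142},
    {"tx":0,"ty":0,"tz":0.2,"ax":0,"ay":0,"az":0,"jaw":142},
    {"tx":0,"ty":0,"tz":0.2,"ax":0,"ay":0,"az":0,"jaw":142}
  ]
}}

```text
time: 5.2
eef_pos: [452.1, 37.4, 4.9]
tool_rot: [-0.165, 0.986, -0.0, 0.001]
force: [0.7, -0.4, 5.0]
grip_width: 38.0
```

```bash
python3 - <<'E'
from h import *
o=r.get_obs(); print(o['eef_pos'],toolyaw(o),o['grip_width'],o['force'])
E
```

```text
[452.1086379   37.39433114   4.86549013] -160.94810265468163 38.0276742194391 [ 0.65921165 -0.44360363  5.0061256 ]
```

{"api": "send_rows", "payload": {
  "motion": [
    {"tx":0,"ty":0,"tz":0,"ax":0,"ay":0,"az":0,"jaw":145},
    {"tx":0,"ty":0,"tz":-0.3,"ax":0,"ay":0,"az":0,"jaw":145},
    {"tx":0,"ty":0,"tz":-0.6,"ax":0,"ay":0,"az":0,"jaw":145},
    {"tx":0,"ty":0,"tz":-1,"ax":0,"ay":0,"az":0,"jaw":145},
    {"tx":0,"ty":0,"tz":-1.5,"ax":0,"ay":0,"az":0,"jaw":145},
    {"tx":0,"ty":0,"tz":-2,"ax":0,"ay":0,"az":0,"jaw":145},
    {"tx":0,"ty":0,"tz":-2.5,"ax":0,"ay":0,"az":0,"jaw":145},
    {"tx":0,"ty":0,"tz":-3,"ax":0,"ay":0,"az":0,"jaw":145}
  ]
}}

```text
time: 6.2
eef_pos: [451.6, 37.4, 34.8]
tool_rot: [-0.165, 0.986, -0.0, 0.0]
force: [0.2, -0.2, 0.1]
grip_width: 37.0
```

```bash
python3 - <<'E'
from h import *
o=r.get_obs(); print(o['eef_pos'],toolyaw(o),o['grip_width'],o['force'],o['wrist_torque'])
c=shot('wrist','w3.png');s=shot('side','s3.png'); 
a=cv2.resize(c['pixels'][60:360,170:470],None,fx=1.33,fy=1.33); b=cv2.resize(s['pixels'][120:270,200:350],(399,399),interpolation=cv2.INTER_CUBIC)
cv2.imwrite('pics/m3.png',np.hstack([a[:399,:399],b]))
E
```

```text
[451.60522246  37.38347502  34.76613814] -160.95158955636307 37.00408081813717 [ 0.20482335 -0.17514108  0.09427227] [ 0.0030341  -0.04620947  0.03288689]
```

View pics/m3.png

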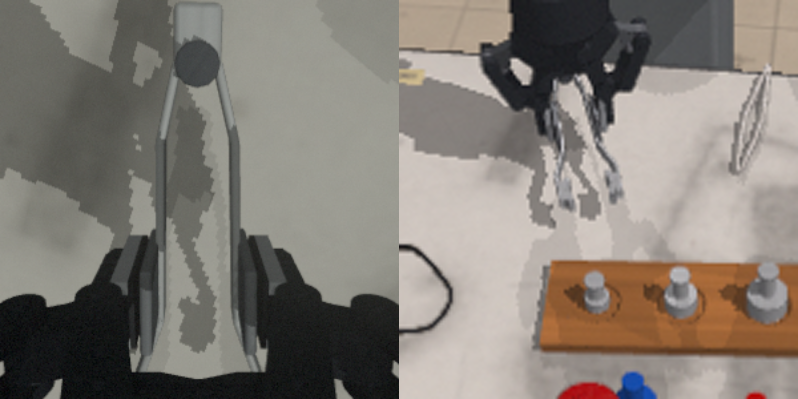

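The tongs are lifted level, with the jaws open and held at 37 mm. Next is the large weight's position: a strong zoom of both fixed views in one picture.

```bash
python3 - <<'E'
from h import *
t,s=load('top0.png'),load('side0.png')
a=cv2.resize(t['pixels'][160:190,290:320],(390,390),interpolation=cv2.INTER_CUBIC)
b=cv2.resize(s['pixels'][212:248,322:358],(396,396),interpolation=cv2.INTER_CUBIC)[:390,:390]
cv2.imwrite('pics/z4.png',cv2.convertScaleAbs(np.hstack([a,b]),alpha=1.5))
E
```

```text
(no output)
```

View pics/z4.png

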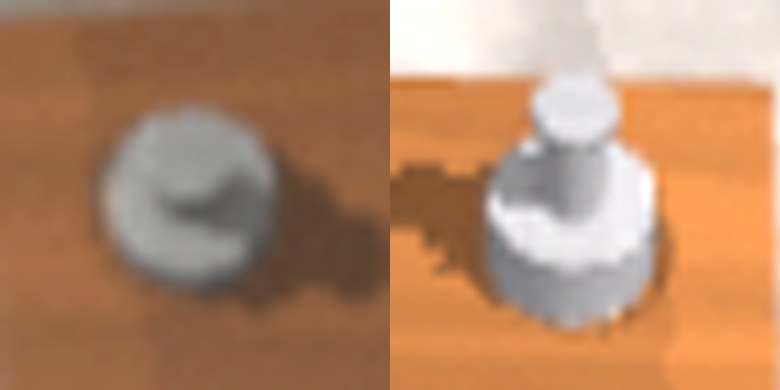

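Top crop: base circle centred at (188,200). Side crop: cap centre at (185,107), base-top ellipse centre at (181,200).

```bash
python3 - <<'E'
from h import *
t,s=load('top0.png'),load('side0.png')
ft=lambda x,y:(290+(x+.5)/13-.5,160+(y+.5)/13-.5); fs=lambda x,y:(322+(x+.5)/11-.5,212+(y+.5)/11-.5)
print('base top',onz(t,ft(188,200),25),onz(s,fs(181,200),29),tri(t,ft(188,198),s,fs(181,200)))
print('cap side',onz(s,fs(185,107),57), 'cap top', onz(t,ft(190,158),57))
# pan, block edge
f=lambda x,y:(195+(x+.5)/3.8-.5,140+(y+.5)/3.8-.5)
print('pan',onz(t,f(172,294),60),'pan shape',onz(t,f(99,294),60),onz(t,f(246,294),60),onz(t,f(172,219),60),onz(t,f(172,369),60))
print('bal corners',[onz(t,f(*p),52).round() for p in [(50,182),(302,180),(300,480),(48,480)]])
print('block',[onz(t,f(*p),12).round() for p in [(352,84),(680,57),(690,180),(364,206)]])
E
```

```text
base top [595.0584687  209.85041761  25.        ] [598.83133054 209.37976302  29.        ] (array([595.5570835 , 209.54540372,  24.48889254]), np.float64(0.6184584540000004))
cap side [598.53953647 209.39936923  57.        ] cap top [596.02261678 209.06300945  57.        ]
pan [490.33603819 357.43223555  60.        ] pan shape [490.65342141 401.91393811  60.        ] [489.9972391  312.53806496  60.        ] [536.30734665 358.0295544   60.        ] [444.87704831 356.92596051  60.        ]
bal corners [array([561., 435.,  52.]), array([561., 279.,  52.]), array([378., 280.,  52.]), array([379., 433.,  52.])]
block [array([631., 251.,  12.]), array([647.,  39.,  12.]), array([567.,  35.,  12.]), array([552., 243.,  12.])]
```

{"api": "send_rows", "payload": {
  "motion": [
    {"tx":-0.5,"ty":0.8,"tz":-1.5,"ax":0,"ay":0,"az":0,"jaw":145},
    {"tx":-1.6,"ty":2.5,"tz":-3,"ax":0,"ay":0,"az":0,"jaw":145},
    {"tx":-3,"ty":4.8,"tz":-3,"ax":0,"ay":0,"az":0,"jaw":145},
    {"tx":-4.5,"ty":7.2,"tz":-3,"ax":0,"ay":0,"az":0,"jaw":145},
    {"tx":-6,"ty":9.6,"tz":-3,"ax":0,"ay":0,"az":0,"jaw":145},
    {"tx":-7,"ty":11.2,"tz":-2,"ax":0,"ay":0,"az":0,"jaw":145},
    {"tx":-7.2,"ty":11.5,"tz":-1,"ax":0,"ay":0,"az":0,"jaw":145},
    {"tx":-7.2,"ty":11.5,"tz":-0.5,"ax":0,"ay":0,"az":0,"jaw":145}
  ]
}}

```text
time: 7.3
eef_pos: [480.9, 169.1, 37.8]
tool_rot: [-0.166, 0.986, -0.0, -0.001]
force: [-0.3, -0.3, -1.5]
grip_width: 37.1
```

```bash
python3 - <<'E'
from h import *
o=r.get_obs(); print(o['eef_pos'],toolyaw(o),o['grip_width'],o['force'])
s=shot('side','s5.png'); t=shot('top','t5.png')
b=cv2.resize(s['pixels'][170:250,290:370],(480,480),interpolation=cv2.INTER_CUBIC); a=cv2.resize(t['pixels'][155:205,290:322],(320,500),interpolation=cv2.INTER_CUBIC)[:480]
cv2.imwrite('pics/m5.png',cv2.convertScaleAbs(np.hstack([b,a]),alpha=1.4))
p=o['eef_pos']; y=np.deg2rad(toolyaw(o)+180); j=p+np.array([66*np.cos(y),66*np.sin(y),2]); n=np.array([-np.sin(y),np.cos(y),0])
for q in (j+18.5*n,j-18.5*n):
    q=q+[0,0,7]; u=proj(s,q); v=proj(t,q); print(q,(u-[290,170])*6,(v-[290,155])*10+[480,0])
E
```

```text
[480.8673371  169.11647982  37.75161014] -160.9419269508799 37.08318060170774 [-0.32650971 -0.29377232 -1.51405557]
[537.20901489 208.15319771  46.75161014] [299.42654532 183.77725274] [627.54980764 422.63560549]
[549.29048919 173.18123782  46.75161014] [195.24875403 203.20776617] [776.72853939 370.44113985]
```

View pics/m5.png

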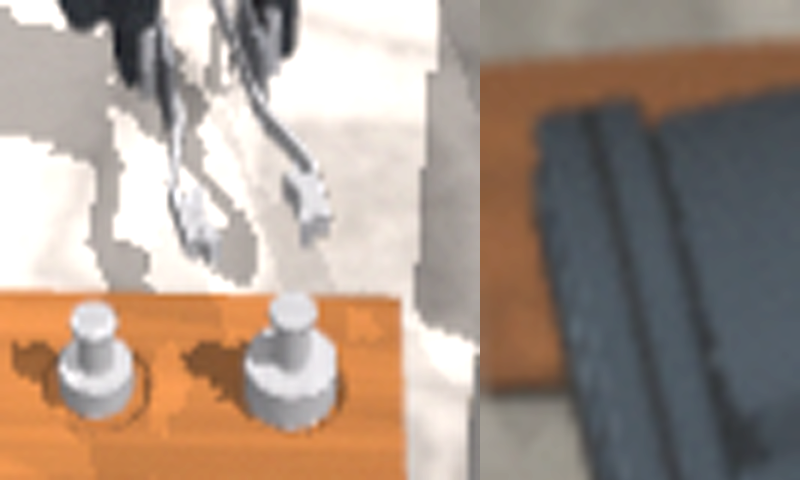

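```bash
python3 - <<'E'
from h import *
s=load('s5.png'); p=np.array([480.9,169.1,37.8]); y=np.deg2rad(19.06); h=np.array([np.cos(y),np.sin(y),0]); n=np.array([-h[1],h[0],0])
for a in (17,28):
  for sg in (1,-1):
    for z in (-5,9): print(a*sg,z,((proj(s,p+h*78+n*a*sg+[0,0,z])-[290,170])*6).round())
E
```

```text
17 -5 [303. 236.]
17 9 [304. 211.]
-17 -5 [208. 254.]
-17 9 [208. 229.]
28 -5 [334. 230.]
28 9 [335. 205.]
-28 -5 [177. 260.]
-28 9 [176. 235.]
```

Side view: jaws at (195,225) and (308,205), within a few mm of prediction, and the stem is straight ahead. I'll raise 3 mm and advance 54 mm.

{"api": "send_rows", "payload": {
  "motion": [
    {"tx":0,"ty":0,"tz":-0.3,"ax":0,"ay":0,"az":0,"jaw":145},
    {"tx":-0.8,"ty":0,"tz":-0.3,"ax":0,"ay":0,"az":0,"jaw":145},
    {"tx":-1.8,"ty":0,"tz":-0.3,"ax":0,"ay":0,"az":0,"jaw":145},
    {"tx":-2.8,"ty":0,"tz":-0.3,"ax":0,"ay":0,"az":0,"jaw":145},
    {"tx":-3.8,"ty":0,"tz":-0.3,"ax":0,"ay":0,"az":0,"jaw":145},
    {"tx":-4.8,"ty":0,"tz":-0.3,"ax":0,"ay":0,"az":0,"jaw":145},
    {"tx":-5.4,"ty":0,"tz":-0.3,"ax":0,"ay":0,"az":0,"jaw":145},
    {"tx":-5.4,"ty":0,"tz":-0.3,"ax":0,"ay":0,"az":0,"jaw":145}
  ]
}}

```text
time: 8.4
eef_pos: [533.4, 187.3, 42.2]
tool_rot: [-0.165, 0.986, -0.0, -0.0]
force: [-0.5, 0.3, -1.0]
grip_width: 36.7
```

```bash
python3 - <<'E'
from h import *
o=r.get_obs(); print(o['eef_pos'],toolyaw(o),o['grip_width'],o['force'])
s=shot('side','s6.png')
b=cv2.resize(s['pixels'][190:250,300:375],(750,600),interpolation=cv2.INTER_CUBIC)
cv2.imwrite('pics/m6.png',cv2.convertScaleAbs(b,alpha=1.3))
E
```

```text
[533.41135794 187.32376279  42.19602988] -160.94805885203647 36.66556303938097 [-0.4894623  0.3320098 -1.0461482]
```

View pics/m6.png

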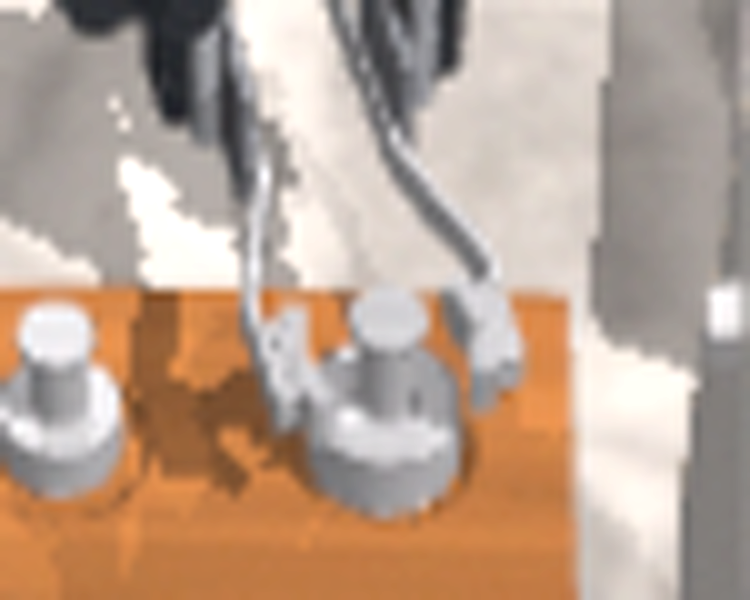

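The jaws straddle the large stem (jaws at (285,365) and (490,340), stem at (388,360)), so the stem is centred. Closing.

{"api": "send_rows", "payload": {
  "motion": [
    {"tx":0,"ty":0,"tz":0,"ax":0,"ay":0,"az":0,"jaw":155},
    {"tx":0,"ty":0,"tz":0,"ax":0,"ay":0,"az":0,"jaw":165},
    {"tx":0,"ty":0,"tz":0,"ax":0,"ay":0,"az":0,"jaw":175},
    {"tx":0,"ty":0,"tz":0,"ax":0,"ay":0,"az":0,"jaw":185},
    {"tx":0,"ty":0,"tz":0,"ax":0,"ay":0,"az":0,"jaw":200},
    {"tx":0,"ty":0,"tz":0,"ax":0,"ay":0,"az":0,"jaw":220},
    {"tx":0,"ty":0,"tz":0,"ax":0,"ay":0,"az":0,"jaw":220},
    {"tx":0,"ty":0,"tz":0,"ax":0,"ay":0,"az":0,"jaw":220}
  ],
  "squeeze": 45
}}

```text
time: 9.45
eef_pos: [533.0, 187.1, 42.4]
tool_rot: [-0.165, 0.986, -0.0, -0.0]
force: [-0.5, -0.3, 0.7]
grip_width: 25.1
```

25.1 mm matches being shut on a stem. Lifting gently.

{"api": "send_rows", "payload": {
  "motion": [
    {"tx":0,"ty":0,"tz":-0.2,"ax":0,"ay":0,"az":0,"jaw":220},
    {"tx":0,"ty":0,"tz":-0.5,"ax":0,"ay":0,"az":0,"jaw":220},
    {"tx":0,"ty":0,"tz":-1,"ax":0,"ay":0,"az":0,"jaw":220},
    {"tx":0,"ty":0,"tz":-1.7,"ax":0,"ay":0,"az":0,"jaw":220},
    {"tx":0,"ty":0,"tz":-2.5,"ax":0,"ay":0,"az":0,"jaw":220},
    {"tx":0,"ty":0,"tz":-3.3,"ax":0,"ay":0,"az":0,"jaw":220},
    {"tx":0,"ty":0,"tz":-4,"ax":0,"ay":0,"az":0,"jaw":220},
    {"tx":0,"ty":0,"tz":-4,"ax":0,"ay":0,"az":0,"jaw":220}
  ]
}}

```text
time: 10.45
eef_pos: [533.8, 187.4, 83.4]
tool_rot: [-0.165, 0.986, 0.0, 0.001]
force: [-0.2, 1.1, -1.0]
grip_width: 24.9
```

```bash
python3 - <<'E'
from h import *
o=r.get_obs(); print(o['eef_pos'],toolyaw(o),o['grip_width'],o['force'])
s=shot('side','s7.png')
b=cv2.resize(s['pixels'][160:250,285:375],(600,600),interpolation=cv2.INTER_CUBIC)
cv2.imwrite('pics/m7.png',cv2.convertScaleAbs(b,alpha=1.3))
E
```

```text
[533.81624315 187.36463084  83.41299244] -160.95319021692234 24.89942631451453 [-0.20501779  1.05991775 -0.97646535]
```

View pics/m7.png

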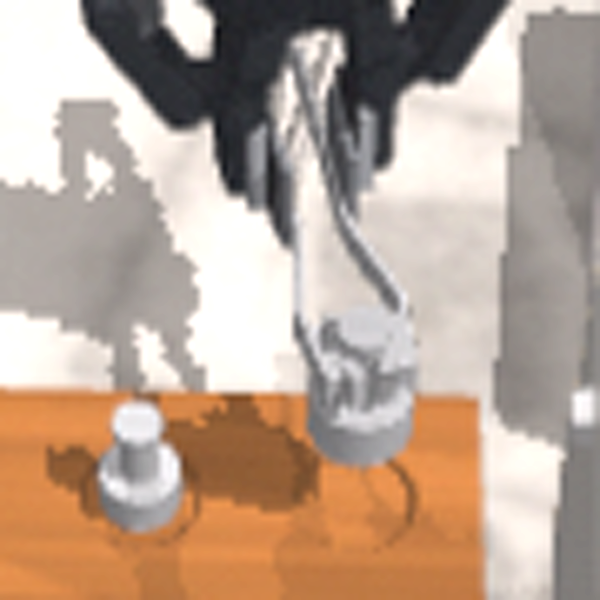

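The weight hangs upright in the jaws, clear of the block, and the medium weight is undisturbed. Next: raise, then carry to the pan.

{"api": "send_rows", "payload": {
  "motion": [
    {"tx":0,"ty":0,"tz":-0.6,"ax":0,"ay":0,"az":0,"jaw":220},
    {"tx":0,"ty":0,"tz":-1.6,"ax":0,"ay":0,"az":0,"jaw":220},
    {"tx":0,"ty":0,"tz":-2.8,"ax":0,"ay":0,"az":0,"jaw":220},
    {"tx":0,"ty":0,"tz":-4,"ax":0,"ay":0,"az":0,"jaw":220},
    {"tx":0.2,"ty":0.6,"tz":-5.2,"ax":0,"ay":0,"az":0,"jaw":220},
    {"tx":0.5,"ty":1.7,"tz":-6.2,"ax":0,"ay":0,"az":0,"jaw":220},
    {"tx":0.9,"ty":3,"tz":-6.5,"ax":0,"ay":0,"az":0,"jaw":220},
    {"tx":1.4,"ty":4.5,"tz":-6.5,"ax":0,"ay":0,"az":0,"jaw":220}
  ]
}}

```text
time: 11.5
eef_pos: [504.5, 226.2, 147.5]
tool_rot: [-0.166, 0.986, 0.0, 0.0]
force: [0.6, -1.2, -1.6]
grip_width: 24.9
```

{"api": "send_rows", "payload": {
  "motion": [
    {"tx":0.5,"ty":1.7,"tz":0,"ax":0,"ay":0,"az":0,"jaw":220},
    {"tx":1.0,"ty":3.5,"tz":0,"ax":0,"ay":0,"az":0,"jaw":220},
    {"tx":1.6,"ty":5.4,"tz":0,"ax":0,"ay":0,"az":0,"jaw":220},
    {"tx":2.2,"ty":7.3,"tz":0,"ax":0,"ay":0,"az":0,"jaw":220},
    {"tx":2.8,"ty":9.2,"tz":0,"ax":0,"ay":0,"az":0,"jaw":220},
    {"tx":3.3,"ty":11,"tz":0,"ax":0,"ay":0,"az":0,"jaw":220},
    {"tx":3.6,"ty":12.2,"tz":0,"ax":0,"ay":0,"az":0,"jaw":220},
    {"tx":3.8,"ty":12.8,"tz":0,"ax":0,"ay":0,"az":0,"jaw":220}
  ]
}}

```text
time: 12.5
eef_pos: [427.1, 334.4, 147.3]
tool_rot: [-0.166, 0.986, -0.0, 0.0]
force: [0.0, 0.0, -2.1]
grip_width: 25.4
```

```bash
python3 - <<'E'
from h import *
o=r.get_obs(); print(o['time'],o['eef_pos'],toolyaw(o),o['grip_width'],o['force'])
print(rel([427.3,335.4,145],199.05))
s=shot('side','s8.png');t=shot('top','t8.png')
b=cv2.resize(s['pixels'][110:260,320:470],(400,400),interpolation=cv2.INTER_CUBIC);a=cv2.resize(t['pixels'][140:290,200:350],(400,400),interpolation=cv2.INTER_CUBIC)
cv2.imwrite('pics/m8.png',cv2.convertScaleAbs(np.hstack([b,a]),alpha=1.3))
E
```

```text
12.5 [427.08561365 334.41990765 147.29970279] -160.91380028858407 25.416343596327046 [ 0.03461562  0.04710395 -2.14204125]
(array([-0.05,  0.09,  0.23]), array([-0.01,  0.  ,  0.04]))
```

The picture limit is reached. The force reads -2.1 N, which agrees with tongs plus weight (0.19 kg), and the width is 25.4 mm. I'll settle, then check the position numerically.

{"api": "send_rows", "payload": {
  "motion": [
    {"tx":0,"ty":0.1,"tz":0,"ax":0,"ay":0,"az":0,"jaw":220},
    {"tx":0,"ty":0.1,"tz":0,"ax":0,"ay":0,"az":0,"jaw":220},
    {"tx":0,"ty":0.1,"tz":0,"ax":0,"ay":0,"az":0,"jaw":220},
    {"tx":0,"ty":0.1,"tz":0,"ax":0,"ay":0,"az":0,"jaw":220},
    {"tx":0,"ty":0.1,"tz":0,"ax":0,"ay":0,"az":0,"jaw":220},
    {"tx":0,"ty":0.1,"tz":0,"ax":0,"ay":0,"az":0,"jaw":220},
    {"tx":0,"ty":0.1,"tz":0,"ax":0,"ay":0,"az":0,"jaw":220},
    {"tx":0,"ty":0.1,"tz":0,"ax":0,"ay":0,"az":0,"jaw":220}
  ]
}}

```text
time: 13.6
eef_pos: [427.1, 334.7, 147.3]
tool_rot: [-0.165, 0.986, 0.0, -0.0]
force: [-0.2, -0.1, -1.5]
grip_width: 24.7
```

```bash
python3 - <<'E'
from h import *
o=r.get_obs(); print(o['time'],o['eef_pos'],o['grip_width'],o['force'],abs(o['joint_velocities']).max())
s=shot('side','s9.png'); s0=load('side0.png'); p=o['eef_pos']; y=np.deg2rad(toolyaw(o)+180)
W=p+np.array([66*np.cos(y),66*np.sin(y),0]); W[2]=9+p[2]-42.3; print('weight est',W)
# template: weight as seen on lift (s7), matched in s9
s7=load('s7.png'); W7=np.array([533.8+62.4,187.4+21.5,9+83.4-42.3])+[0,0,24]
u7=proj(s7,W7); u9=proj(s,W+[0,0,24]); print('pred px',u7,u9)
x,yy=np.round(u7).astype(int); T=s7['pixels'][yy-12:yy+13,x-8:x+9]
M=cv2.matchTemplate(s['pixels'],T,cv2.TM_CCOEFF_NORMED); X,Y=np.round(u9).astype(int)
sub=M[Y-12-20:Y-12+21,X-8-20:X-8+21]; _,v,_,l=cv2.minMaxLoc(sub); print('match',v,'offset px',l[0]-20,l[1]-20)
# other weights unchanged?
for n,P in (('small',[603,77,25]),('medium',[599,143,30])):
    u,w=np.round(proj(s,P)).astype(int); a=s['pixels'][w-14:w+15,u-10:u+11]; b=s0['pixels'][w-14:w+15,u-10:u+11]
    print(n,np.abs(a.astype(int)-b).mean(), (a.astype(int)-b).mean())
E
```

```text
13.6 [427.11923378 334.72502191 147.31528851] 24.674234936984025 [-0.19100601 -0.14530276 -1.53979887] 0.0021028753404762775
weight est [489.50536192 356.26500835 114.01528851]
pred px [338.41617135 215.00659966] [417.90801829 158.1314598 ]
match 0.6483267545700073 offset px 1 -1
small 3.8883415435139574 3.8609742747673783
medium 13.883962780514505 13.881773399014778
```

```bash
python3 - <<'E'
from h import *
s,s0=load('s9.png'),load('side0.png')
for n,P in (('small',[603,77,25]),('medium',[599,143,30])):
    u,w=np.round(proj(s,P)).astype(int); T=s0['pixels'][w-14:w+15,u-10:u+11]
    _,v,_,l=cv2.minMaxLoc(cv2.matchTemplate(s['pixels'][w-22:w+23,u-18:u+19],T,cv2.TM_CCOEFF_NORMED)); print(n,v,l[0]-8,l[1]-8)
print(r.job_done())
E
```

```text
small 0.9992596507072449 0 0
medium 0.9880903959274292 0 0
the job is handed in; nothing more can be done
None
```

I picked up the tongs by their plates, closed them on the stem of the largest weight, lifted it out and carried it over the pan. I handed the job in at about 13.7 s with the weight still held; no verdict was reported.

**Last checks:**
- **Grip:** the opening was 24.7 mm, just under the 25–26 mm given for a stem; the last readings ran from 24.7 to 25.4 mm. The vertical force was -1.5 N after settling and -2.1 N before. The tongs and weight should give about 1.9 N, so the readings scatter around that.
- **Position:** I estimate the weight at (489.5, 356.3) mm, against the pan centre at (490.3, 357.4). Its underside is about 54 mm above the pan. A side-view match agreed within 1 pixel, though its score was only moderate (0.65).
- **Stillness:** the arm was still, with joint speeds of at most 0.002 rad/s.
- **Other two weights:** both match their starting images with no shift (scores 0.999 and 0.988). The area around the medium weight was brighter than at the start, probably from a change in shadow.

I could not view the final pose over the pan because the 12-picture limit was reached. That the weight is upright there rests on the earlier view during the lift and the side-view match.

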